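# Stack the fraction boxes and square them up with the angle

## Task

Stack the two loose lidded vial boxes on the bottom box fixed at the dock, the deep one first and the shallow one on top, lengthwise over it, setting each down gently with its four feet seated in the lid recesses of the box below. Then take the tall metal angle by its grip bar and bring it, upright on the bench and open side to the stack, flush against both faces of the corner that the dock's low fence leaves open, pressing it home for a moment so that no gap shows, and leave it standing there; do not disturb the other things on the bench.

Things in the scene. Friction and masses are not known exactly. Their poses are not given: they have to be found in the camera images.
- bottom_box: Grey box, fixed to the bench: 100 (x) x 60 (y) x 45 mm, white lid fixed on, sides plain, upright and flush. Origin: centre of the underside, z up. Lid: four square recesses, 16 x 16 mm, 5 mm deep, centred at x = +-38, y = +-18 mm. A steel fence, 24 mm high, 5 mm thick, runs along its far (+x) and left (+y) faces; the -x and -y faces are open.
- open_corner (a point): Point on the bench at the bottom box's corner away from the fence (x = -50, y = -30 mm in its frame), where its two open faces meet; axes as the bottom box's. Stacked boxes that stick out here slide back within their play under a sideways push of about 4 to 9 N
- deep_box: Loose box like the bottom one, 60 mm tall from foot tips to lid top, 0.25 to 0.5 kg, same lid recesses. Four round domed feet, 12 mm across, 7 mm tall, at x = +-38, y = +-18 mm. Origin: centre, at the foot tips; x along the 100 mm, y along the 60 mm width to grip across. Seated: origin 40 mm above the bottom box's, feet 5 mm deep with 2 mm play each way; either way round.
- shallow_box: Loose box, same footprint, feet and lid recesses as the deep one but 42 mm tall from foot tips to lid top, 0.18 to 0.37 kg. Origin: centre, at the foot tips; x along the 100 mm, y along the 60 mm width to grip across. Seated: origin 55 mm above the deep box's, lid top 137 mm above the bench; either way round.
- angle: Aluminium angle, 125 mm tall, 0.5 kg, upright on the bench. Origin: bottom of the inside corner; legs 4 mm thick run 50 mm along +x (inner face y = 0) and +y (inner face x = 0), z up. A full-height steel grip bar, 12 mm thick, stands out 46 mm from the corner on the outer diagonal: pinch it across, from above, near the balance point x = y = -12 mm. Flush: origin at open_corner, axes as the bottom box's.
- angle_inside (a point): Point at bench level inside the angle, x = y = 15 mm in the angle's frame: the side where the stack's corner belongs
- jar: small white screw-top jar, 44 mm across and about 50 mm tall; a bystander, leave it alone. Origin: centre of its underside
- amber: small amber glass bottle, 48 mm across and about 95 mm tall; a bystander, leave it alone. Origin: centre of its underside
- flask: stoppered conical glass flask, 76 mm across and 115 mm tall; a bystander, leave it alone. Origin: centre of its underside
- carton: plain cardboard carton, 75 x 75 x 50 mm; a bystander, leave it alone. Origin: centre of its underside
- spatula: steel lab spatula 180 mm long and up to 18 mm wide, lying flat; a bystander, leave it alone. Origin: near the middle of its length, underside
- wash: white plastic bottle, 64 mm across and 150 mm tall; a bystander, leave it alone. Origin: centre of its underside
There are look-alikes about, which are no part of the job. What is shaped like the deep_box but green is not meant.

How it is judged:
On the way, in this order (a step that is already met when the one before it is completed fails the run):
1. the deep box is seated on the bottom box and released (z of deep_box in the frame of bottom_box between 0.038 and 0.042 m and horizontal distance between deep_box and bottom_box below 0.0045 m and angle between the x axis of deep_box and the x axis of bottom_box, either way round below 0.08 rad and angle between deep_box's own z axis and vertical below 0.04 rad and contact force between the fingers and deep_box below 0.05 N and linear speed of deep_box below 0.02 m/s), for 0.2 s.
2. the shallow box is seated on the deep box and released (z of shallow_box in the frame of deep_box between 0.053 and 0.057 m and horizontal distance between shallow_box and deep_box below 0.0045 m and angle between the x axis of shallow_box and the x axis of deep_box, either way round below 0.08 rad and angle between shallow_box's own z axis and vertical below 0.04 rad and contact force between the fingers and shallow_box below 0.05 N and linear speed of shallow_box below 0.02 m/s), for 0.2 s.
3. the held angle is pressed flush against both open faces of the stack (at least 1 N) (x of angle in the frame of bottom_box between -0.053 and -0.0485 m and y of angle in the frame of bottom_box between -0.033 and -0.0285 m and angle between the x axis of angle and the x axis of bottom_box, either way round below 0.05 rad and angle between angle's own z axis and vertical below 0.04 rad and height (world z) of angle below 0.006 m and x of angle_inside in the frame of bottom_box above -0.041 m and y of angle_inside in the frame of bottom_box above -0.021 m and contact force between the fingers and angle above 1 N and (contact force between angle and bottom_box above 1 N or contact force between angle and deep_box above 1 N or contact force between angle and shallow_box above 1 N)), for 0.2 s.
At the end, for the whole second after the job is handed in: Both boxes stacked in order, feet in recesses (height within 2 mm, centres 4.5 mm, lengthwise 0.08 rad, level 0.04 rad); angle upright (0.04 rad) on the bench, open side to the stack's open corner, gaps at most 3 mm, turned under 0.05 rad; all released and at rest (z of deep_box in the frame of bottom_box between 0.038 and 0.042 m and horizontal distance between deep_box and bottom_box below 0.0045 m and angle between the x axis of deep_box and the x axis of bottom_box, either way round below 0.08 rad and angle between each of deep_box, shallow_box, angle's own z axis and vertical below 0.04 rad and z of shallow_box in the frame of deep_box between 0.053 and 0.057 m and horizontal distance between shallow_box and deep_box below 0.0045 m and angle between the x axis of shallow_box and the x axis of deep_box, either way round below 0.08 rad and x of angle in the frame of bottom_box between -0.053 and -0.0485 m and y of angle in the frame of bottom_box between -0.033 and -0.0285 m and angle between the x axis of angle and the x axis of bottom_box, either way round below 0.05 rad and height (world z) of angle below 0.006 m and x of angle_inside in the frame of bottom_box above -0.041 m and y of angle_inside in the frame of bottom_box above -0.021 m and linear speed of each of deep_box, shallow_box, angle below 0.02 m/s); the robot touches nothing.
It fails at once if the deep box is dropped or thrown (faster than 0.5 m/s while not held) (linear speed of deep_box above 0.5 m/s and contact force between the fingers and deep_box below 0.05 N).
It fails at once if the shallow box is dropped or thrown (faster than 0.5 m/s while not held) (linear speed of shallow_box above 0.5 m/s and contact force between the fingers and shallow_box below 0.05 N).
It fails at once if a bystander is shifted by more than 30 mm (distance of any of jar, amber, flask, carton, spatula, wash from where it was at the start of the episode above 0.03 m).
It also fails if it takes over 72 s, if anything falls off the work surface, if the arm or the gripper's body presses on something with over 40 N, if the wrist force passes 120 N, or if a joint passes its speed limit or range.

## Robot

A 7-joint arm with a two-finger parallel gripper is mounted at the origin on the work surface. World frame = base frame: x ahead of the robot, y to its left, z up, the work surface at z = 0. Lengths are in m, angles in rad, forces in N, time in s.
With the tool pointing down it reaches from about 0.4 to 0.85 m from the base axis. Payload 4.4 kg.
Tool frame: the origin (TCP) lies at the very end of the fingers, on their centre line; the grasp point (between the pads) lies 19 mm behind it; z points along the fingers, x is the direction in which the jaws open and shut, and the axes are right-handed (so a half turn about z gives the same grasp; the last joint's range is limited). The gripper opens to 94 mm and grips with 3 to 60 N. Pads are 16 mm wide; open, the fingers measure 119 mm over their backs; the gripper's body (75 mm by 177 mm) begins 78 mm behind the grasp point.
Start: joints at [-1.181, 0.628, 0.038, 1.517, -0.027, 0.996, -0.02], TCP at [0.286, 0.584, 0.205] pointing down, gripper open.
Joint ranges: [-3.06, 3.06], [-0.37, 2.12], [-1.25, 1.32], [0.18, 2.47], [-1.1, 4.24], [0.23, 1.98], [-2.94, 2.94]. Speed limits (rad/s): [2.57, 2.57, 3.14, 3.14, 3.14, 3.14, 3.14].

## Interface

Orientations are given as a unit quaternion [x, y, z, w].
In Python, from plant import r gives the robot as it stands.
- The arm moves only by the shell command python3 -m pendant 'ROWS'. ROWS is JSON, a list that holds one entry, the list of rows, each a list of 5 numbers: the shift along the world's x, y, z normalised to -1 to 1, where 1 is 0.04 m, then the turn about the world's z normalised to -1 to 1, where 1 is 4 degrees, then the gripper command: -1 is fully open, 1 is shut, values between are in proportion. A call has 1 to 20 rows; each row shifts and turns the commanded pose from where the row before left it; what a row does not reach is not made up. A row lasts 1/10 s, in which the tool goes at most 50 mm and 8.59 degrees, less where a joint would pass 70% of its speed; a pose out of reach is approached as far as the arm can. A call with a number of a shift or a turn outside -1 to 1 is refused whole. A call with a gripper value outside its range is refused whole. The fingers move at their own pace and stop on an object; the grip force is fixed at half the most. Time passes only in rows, so rows that do not move let the fingers close. It gives the time, the measured TCP pose, the force and the opening at its end, in the units of the state.
- r.get_obs(): the state, without advancing time (a new reading comes with each control period).
- r.camera(name): name is "side" or "top"; returns the picture (384x512x3 uint8, red, green, blue); there is no depth.
- r.camera_model(name): a dict with "fx", "fy", "cx", "cy" (pixels), "cam_to_world" (4x4, takes a point from camera to world coordinates). Camera axes: x right, y up, looking along -z (the intrinsics and any distortion apply to the point x, -y, -z); pixel columns grow to the right and rows downward; lengths in m; the calibration is good to about 2 mm. A picture is of the moment at which its call begins. camera_model takes no time and is no camera call.
- r.sign_off(): hands the job in, once; it reports no verdict.
Trained networks look in the newest picture that a camera, given by its name, has taken for a name from the list of things; names that differ only in an ending like _2 or _b are one class to them, and where a whole thing is asked for, a point or a joint stands for the part that bears it (a point fixed in the world has none). Each returns a list of dicts, best first, with "conf" (0 to 1); they miss things now and then, are a little off and sometimes report something else, mostly with a low value. They report only what shows in the picture. A call takes as long as a camera call. They do not tell look-alikes from the thing itself.
- r.look_for(camera, name): "point" ([column, row] in pixels, amid what is visible of it).
- r.regions_of(camera, name): "mask" (384x512 bool, what is visible of it) and "point" ([column, row] in pixels, amid what is visible of it).
The state is a dict: "time": time; "q": joint angles; "qd": joint speeds; "effort": joint torques, N m; "ee_pos": TCP position; "orientation": TCP orientation; "ft_force": force on the tool from outside, world axes, zero at the start; "moment": the same for the moment, N m; "width": finger opening in m.
Only numpy, scipy, OpenCV 4.12 (cv2) and the standard library are available. Lean on these libraries where they do the work, as an engineer would, in place of code of your own. Each camera call takes 0.05 s, during which the arm holds its last target.

## Working session

There is one attempt and no reset: what is moved stays moved. The work goes in short steps, Python scripts to look and compute and a shell command to move; the robot and the scene stay as the last step left them, time stands still between calls to the robot, and variables do not carry over. Pictures are saved under pics/ and viewed, and the job is handed in when it is done.

```bash
ls; mkdir -p pics
python3 - <<'E'
from plant import r
import cv2
for n in ["side","top"]:
    im=r.camera(n); cv2.imwrite(f"pics/{n}0.png",im[:,:,::-1]); m=r.camera_model(n); print(n,m)
o=r.get_obs(); print(o)
E
```

```text
pics
side {'fx': 368.2330521075187, 'fy': 368.2330521075187, 'cx': 259.3787781962211, 'cy': 193.89325930386656, 'cam_to_world': array([[ 0.84904371,  0.34159779, -0.40303316,  0.0342884 ],
       [-0.52831802,  0.54578581, -0.6503829 , -0.73466502],
       [-0.00219958,  0.76513319,  0.64386828,  0.797476  ],
       [ 0.        ,  0.        ,  0.        ,  1.        ]])}
top {'fx': 367.21759867713564, 'fy': 367.21759867713564, 'cx': 255.47718671398002, 'cy': 193.73316927676254, 'cam_to_world': array([[-6.02277195e-04,  9.90237260e-01, -1.39390837e-01,
         3.36118093e-01],
       [-9.99970980e-01, -1.65498765e-03, -7.43643370e-03,
        -1.38751543e-03],
       [-7.59452385e-03,  1.39382313e-01,  9.90209520e-01,
         1.28692203e+00],
       [ 0.00000000e+00,  0.00000000e+00,  0.00000000e+00,
         1.00000000e+00]])}
{'time': 0.1, 'q': array([-1.18079799,  0.62923484,  0.03842294,  1.51824156, -0.02699619,
        0.9963269 , -0.02000011]), 'qd': array([ 0.00095615, -0.00098446,  0.00022728, -0.00354475,  0.00116815,
       -0.00113212,  0.00128752]), 'effort': array([ 2.84682174e-03, -5.50794303e+01,  1.14727657e+00, -1.87119269e+01,
       -5.21881005e-02,  1.92302617e-02,  6.81595657e-05]), 'ee_pos': array([0.28581533, 0.58312409, 0.20466633]), 'orientation': array([ 8.48575308e-01,  5.29073936e-01, -7.16929406e-04,  4.50554850e-04]), 'ft_force': array([ 0.06552069, -0.34875833, -0.39018173]), 'moment': array([-0.01706415, -0.03669258,  0.03343948]), 'width': 0.09420250858852208}
```

View pics/top0.png

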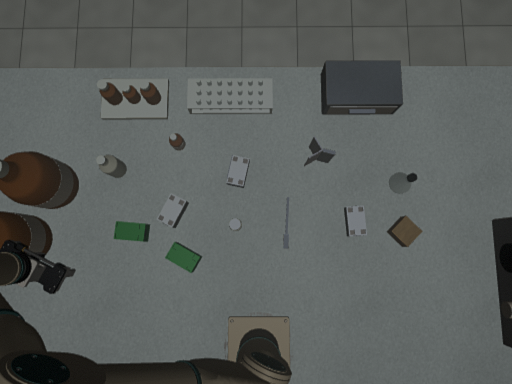

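View pics/side0.png

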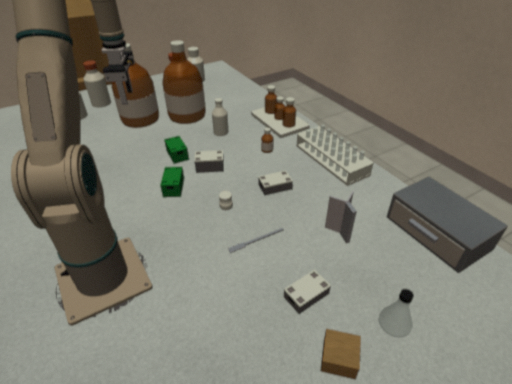

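Run:
```python
import cv2,numpy as np
t=cv2.imread("pics/top0.png"); s=cv2.imread("pics/side0.png")
def c(im,u,v,w=22,k=6): 
    return cv2.resize(im[v-w:v+w,u-w:u+w],None,fx=k,fy=k,interpolation=cv2.INTER_CUBIC)
row1=np.hstack([c(t,173,210),c(t,238,171),c(t,356,221)])
row2=np.hstack([c(s,209,160),c(s,275,182),c(s,307,290)])
cv2.imwrite("pics/crop0.png",np.vstack([row1,row2]))
```

```text
(no output)
```

View pics/crop0.png

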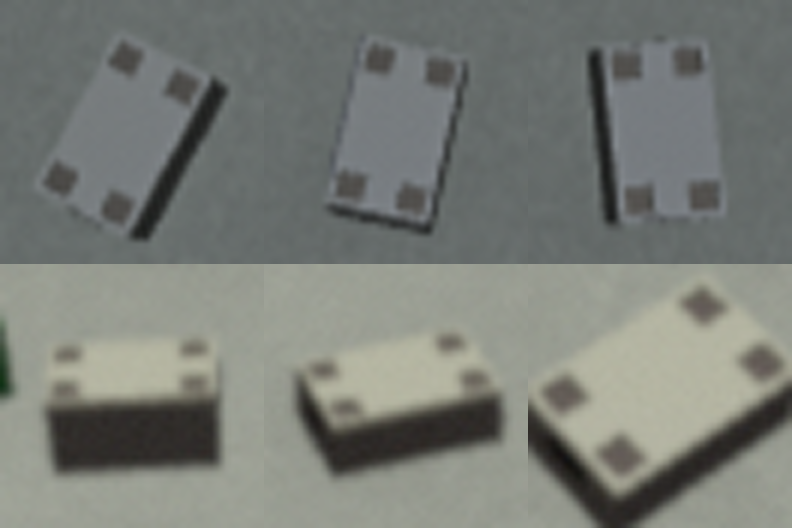

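```bash
cat > h.py <<'E'
from plant import r
import numpy as np, cv2
from scipy.optimize import least_squares
M={n:r.camera_model(n) for n in("side","top")}
def proj(n,P):
    m=M[n];P=np.atleast_2d(P);T=np.linalg.inv(m["cam_to_world"]);c=P@T[:3,:3].T+T[:3,3]
    x,y,z=c[:,0],-c[:,1],-c[:,2]
    return np.stack([m["fx"]*x/z+m["cx"],m["fy"]*y/z+m["cy"]],1)
def ray(n,uv,z):
    m=M[n];d=np.array([(uv[0]-m["cx"])/m["fx"],-(uv[1]-m["cy"])/m["fy"],-1.]);T=m["cam_to_world"]
    d=T[:3,:3]@d;o=T[:3,3];return o+d*(z-o[2])/d[2]
RX=np.array([[38,18],[-38,18],[-38,-18],[38,-18]])*1e-3
def lidpts(p,pts=RX):
    c,s=np.cos(p[2]),np.sin(p[2]);R=np.array([[c,-s],[s,c]])
    return np.c_[pts@R.T+p[:2],np.full(len(pts),p[3])]
LC=np.array([[50,30],[-50,30],[-50,-30],[50,-30]])*1e-3
def sq(c,h): return np.array(c)+np.array([[h,h],[-h,h],[-h,-h],[h,-h]])
SS=8
def render(n,p,u0,v0,w):
    """lid-mask and recess-mask coverage in a window"""
    L=np.zeros((w*SS,w*SS),np.uint8);Rm=L.copy()
    f=lambda pts:np.round(((proj(n,lidpts(p,pts))-[u0,v0]+.5)*SS-.5)*16).astype(np.int32)
    cv2.fillPoly(L,[f(LC)],255,shift=4)
    for c in RX: cv2.fillPoly(Rm,[f(sq(c,.008))],255,shift=4)
    d=lambda a:cv2.GaussianBlur(cv2.resize(a.astype(np.float32)/255,(w,w),interpolation=cv2.INTER_AREA),(0,0),.6)
    return d(L),d(Rm)
def fit(imgs,p0,cams=("side","top"),zfix=None,w=56,verbose=True):
    """photometric fit of the lid (x,y,yaw,zlid): weight region = lid + border"""
    wins={}
    for n in cams:
        c=proj(n,[[p0[0],p0[1],p0[3]]])[0].astype(int)-w//2
        g=cv2.cvtColor(imgs[n],cv2.COLOR_RGB2GRAY).astype(np.float32)
        u0=min(max(c[0],0),512-w);v0=min(max(c[1],0),384-w)
        wins[n]=(u0,v0,g[v0:v0+w,u0:u0+w])
    def full(q): return np.array([*q[:3],zfix]) if zfix is not None else q
    def res(q):
        p=full(q);out=[]
        for n in cams:
            u0,v0,g=wins[n];L,Rm=render(n,p,u0,v0,w)
            m=L>0.03
            m=cv2.dilate(m.astype(np.uint8),np.ones((3,3)))>0
            A=np.c_[L[m],Rm[m],np.ones(m.sum())];x,*_=np.linalg.lstsq(A,g[m],rcond=None)
            rr=(A@x-g[m]);out.append(np.sqrt((rr**2).mean())/max(abs(x[1]),10))
        return sum(o*o for o in out)
    from scipy.optimize import minimize
    q0=np.array(p0[:3] if zfix is not None else p0,float)
    st=[.003,.003,.03]+([] if zfix is not None else [.004])
    for k in (1,.4):
        S=np.vstack([q0]+[q0+np.eye(len(q0))[i]*st[i]*k for i in range(len(q0))])
        s=minimize(res,q0,method="Nelder-Mead",options=dict(initial_simplex=S,xatol=2e-5,fatol=1e-6,maxiter=300));q0=s.x
    return full(q0),s.fun
def snap(tag=None):
    im={n:r.camera(n) for n in("side","top")}
    if tag:
        for n in im: cv2.imwrite(f"pics/{n}_{tag}.png",im[n][:,:,::-1])
    return im
def load(tag): return {n:cv2.imread(f"pics/{n}{tag}.png")[:,:,::-1].copy() for n in("side","top")}
E
python3 - <<'E'
from h import *
im=load("0")
for nm,uv,yaw in [("A",(173,210),-.5),("B",(238,171),-.2),("C",(356,221),.1)]:
    c=ray("top",uv,.05)
    for z0 in (.045,.06):
        p,f=fit(im,[c[0],c[1],yaw,z0]); print(nm,np.round(p,4),round(f,4))
    print([ (z,round(fit(im,p,zfix=z)[1],4)) for z in(.042,.045,.06)])
    print([np.round(fit(im,p,zfix=p[3],cams=(n,))[0],4) for n in("side","top")])
for n in("top","side"):
    for k in ("bottom_box","deep_box","shallow_box","angle"):
        print(n,k,[(np.round(d["point"]),round(d["conf"],2)) for d in r.look_for(n,k)])
E
```

```text
A [ 0.4559  0.2932 -0.4732  0.0609] 0.1766
A [ 0.4563  0.2938 -0.4793  0.0604] 0.1744
[(0.042, np.float64(2.7775)), (0.045, np.float64(0.648)), (0.06, np.float64(0.1751))]
[array([ 0.4563,  0.2937, -0.4788,  0.0604]), array([ 0.4563,  0.2937, -0.4744,  0.0604])]
B [ 0.5952  0.0702 -0.2181  0.0452] 0.1776
B [ 0.5831  0.0709 -0.2429  0.0734] 0.441
[(0.042, np.float64(0.1934)), (0.045, np.float64(0.1714)), (0.06, np.float64(1.4264))]
[array([ 0.5807,  0.0735, -0.2397,  0.0734]), array([ 0.5885,  0.0688, -0.2267,  0.0734])]
C [ 0.42   -0.333   0.0724  0.0448] 0.1844
C [ 0.4145 -0.3116  0.056   0.1277] 0.2614
[(0.042, np.float64(5.7561)), (0.045, np.float64(5.4451)), (0.06, np.float64(2.9329))]
[array([ 0.4029, -0.2783, -0.1157,  0.1277]), array([ 0.415 , -0.3118,  0.0619,  0.1277])]
top bottom_box [(array([237., 171.]), 0.73), (array([317., 151.]), 0.72)]
top deep_box [(array([170., 215.]), 0.95), (array([132., 231.]), 0.89), (array([183., 254.]), 0.63), (array([353., 217.]), 0.56), (array([400., 180.]), 0.41)]
top shallow_box [(array([355., 222.]), 0.72)]
top angle [(array([319., 148.]), 0.65)]
side bottom_box [(array([274., 181.]), 0.94)]
side deep_box [(array([209., 162.]), 0.86), (array([170., 181.]), 0.57)]
side shallow_box [(array([305., 292.]), 0.76)]
side angle [(array([341., 218.]), 0.94)]
```

Run:
```python
from h import *
im=load("0")
for n,p in (("C",[.42,-.333,.0724,.042]),("C",[.42,-.333,.0724,.045])):
    print(fit(im,p,zfix=p[3]), fit(im,p))
t=im["top"];s=im["side"]
c=lambda im,u,v,w=16,k=16: cv2.convertScaleAbs(cv2.resize(im[v-w:v+w,u-w:u+w],None,fx=k,fy=k,interpolation=cv2.INTER_CUBIC),alpha=1.6)
o=np.hstack([c(t,238,171,18,11),c(t,356,221,18,11)])
o2=np.hstack([c(s,275,182,22,9),c(s,307,290,22,9)])
cv2.imwrite("pics/crop1.png",np.vstack([o,o2])[:,:,::-1])
cv2.imwrite("pics/crop2.png",np.hstack([c(t,319,150,22,9),c(s,341,215,30,7)[:396,:396]])[:,:,::-1])
```

```text
(array([ 0.42082333, -0.33318855,  0.06515705,  0.042     ]), np.float64(0.19520118571448503)) (array([ 0.42007554, -0.33322061,  0.06364494,  0.04465497]), np.float64(0.18007140122651066))
(array([ 0.42005643, -0.33331651,  0.06524896,  0.045     ]), np.float64(0.1807185184816723)) (array([ 0.42001836, -0.33319037,  0.06295379,  0.04462606]), np.float64(0.17956947016315283))
```

View pics/crop1.png

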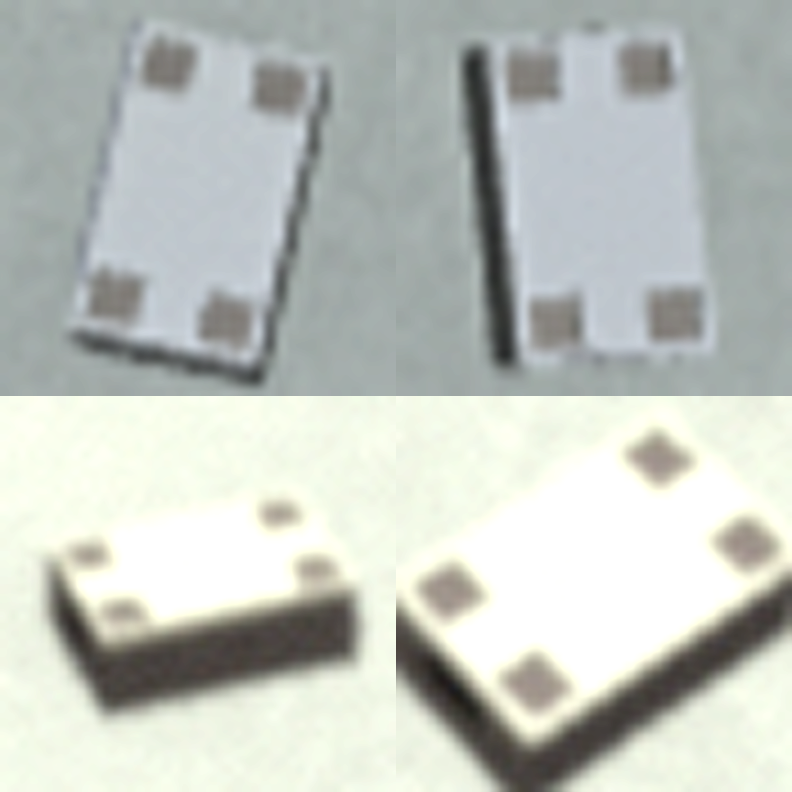

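View pics/crop2.png

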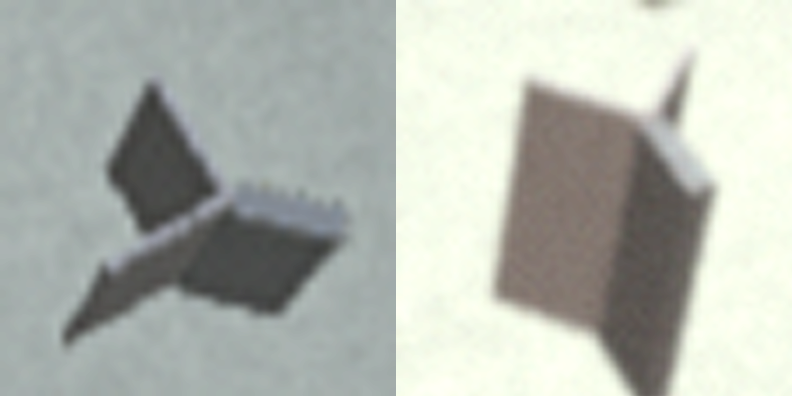

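Run:
```python
from h import *
im=load("0")
for n,p in (("A",[.4563,.2938,-.476,.06]),("B",[.5952,.0702,-.218,.045]),("C",[.42,-.333,.0724,.042])):
    for cams in (("side","top"),("side",),("top",)):
        print(n,cams,np.round(fit(im,p,zfix=p[3],cams=cams)[0],4))
for n in("jar","amber","flask","carton","spatula","wash"):
    d=r.look_for("top",n)
    if d: print(n,d[0]["point"],np.round(ray("top",d[0]["point"],.03),3),d[0]["conf"])
print(r.get_obs()["ee_pos"],r.get_obs()["time"])
```

```text
A ('side', 'top') [ 0.4564  0.2939 -0.4722  0.06  ]
A ('side',) [ 0.4578  0.2942 -0.4735  0.06  ]
A ('top',) [ 0.4563  0.2938 -0.4754  0.06  ]
B ('side', 'top') [ 0.5952  0.0703 -0.2152  0.045 ]
B ('side',) [ 0.5954  0.0701 -0.22    0.045 ]
B ('top',) [ 0.5939  0.0706 -0.21    0.045 ]
C ('side', 'top') [ 0.4208 -0.3332  0.0652  0.042 ]
C ('side',) [ 0.4214 -0.3312  0.064   0.042 ]
C ('top',) [ 0.4207 -0.3345  0.0814  0.042 ]
jar [171.0, 214.6] [0.441 0.298 0.03 ] 0.73
amber [173.3, 140.7] [0.703 0.298 0.03 ] 0.67
flask [398.2, 179.4] [ 0.562 -0.487  0.03 ] 0.75
carton [402.4, 228.1] [ 0.394 -0.492  0.03 ] 0.84
spatula [286.6, 233.5] [ 0.376 -0.098  0.03 ] 0.67
wash [111.7, 165.8] [0.613 0.512 0.03 ] 0.93
[0.28606369 0.58364579 0.2054819 ] 0.8
```

```bash
python3 -m pendant '[[[0.53,-0.9,0,-0.33,-1],[0.53,-0.9,0,0,-1],[0.53,-0.9,0,0,-1],[0.53,-0.9,0,0,-1],[0.53,-0.9,-0.4,0,-1],[0.53,-0.9,-0.6,0,-1],[0.53,-0.9,-0.7,0,-1],[0.54,-0.9,-0.7,0,-1],[0,0,0,0,-1],[0,0,0,0,-1]]]'
```

```text
time: 1.8
ee_pos: [0.4562, 0.2951, 0.1094]
orientation: [0.855, 0.518, -0.001, 0.0]
ft_force: [-0.1, 0.9, 0.3]
width: 0.0938
```

```bash
python3 -m pendant '[[[0,-0.03,-0.6,0.1,-1],[0,0,-0.6,0,-1],[0,0,-0.6,0,-1],[0,0,-0.35,0,-1],[0,0,0,0,-1],[0,0,0,0,-1]]]'
python3 - <<'E'
from h import *
im=snap("a1")
cv2.imwrite("pics/a1c.png",np.hstack([cv2.resize(im["top"][160:260,120:220],(380,380)),cv2.resize(im["side"][110:210,160:260],(380,380))])[:,:,::-1])
E
```

```text
time: 2.4
ee_pos: [0.4559, 0.2962, 0.0246]
orientation: [0.852, 0.523, 0.001, -0.0]
ft_force: [1.1, -0.1, 0.5]
width: 0.0942
```

View pics/a1c.png

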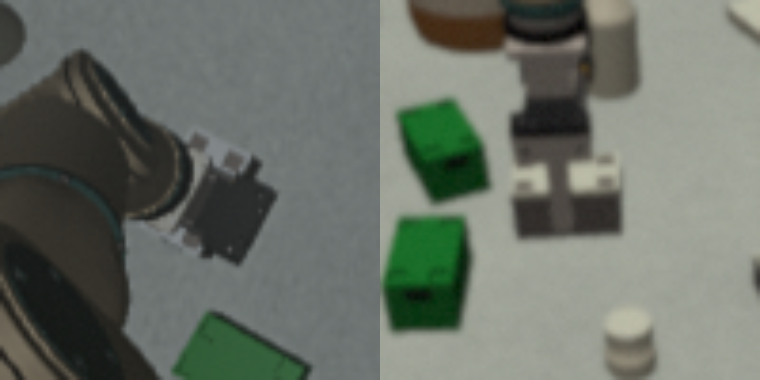

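```bash
python3 -m pendant '[[[0,0,0,0,1],[0,0,0,0,1],[0,0,0,0,1],[0,0,0,0,1],[0,0,0,0,1],[0,0,0,0,1],[0,0,0,0,1]]]'
python3 - <<'E'
from h import *
for _ in range(4):
    im=r.camera("side");o=r.get_obs();print(o["ee_pos"],o["width"],o["ft_force"])
cv2.imwrite("pics/side_a2.png",im[:,:,::-1])
p,f=fit({"side":im},[.4564,.2939,-.472,.06],cams=("side",),zfix=.06);print(p,f)
E
```

```text
time: 3.2
ee_pos: [0.4556, 0.2946, 0.024]
orientation: [0.853, 0.522, -0.0, 0.0]
ft_force: [-1.0, -1.7, 3.8]
width: 0.0598
[0.45557077 0.29464979 0.023983  ] 0.059951560104703816 [-1.1162658  -1.07654369  3.0408869 ]
[0.45559941 0.29465346 0.02395458] 0.05984278353254569 [-0.70242838 -1.71455882  3.14152963]
[0.45557302 0.29464865 0.02395429] 0.05932656268072605 [-1.28597067 -1.44663868  4.191899  ]
[0.45556355 0.29466602 0.02394869] 0.05978168434452872 [-1.19849022 -2.16355825  5.03178664]
[ 0.45547383  0.28980931 -0.50920272  0.06      ] 3.7390043252185436
```

```bash
python3 -m pendant '[[[0,0,0.3,0,1],[0,0,0.8,0,1],[0,0,0.9,0,1],[0,0,0.9,0,1],[0.3,-0.5,0,0.5,1],[0.5,-0.8,0,0.5,1],[0.5,-0.8,0,0.5,1],[0.5,-0.8,0,0.5,1],[0.5,-0.8,0,0.5,1],[0.5,-0.8,0,0.5,1],[0.5,-0.8,0,0.5,1],[0.16,-0.3,0,0.2,1],[0,0,0,0,1],[0,0,0,0,1]]]'
python3 - <<'E'
from h import *
im=snap("b1"); print(r.get_obs()["ee_pos"],r.get_obs()["width"])
cv2.imwrite("pics/b1c.png",np.hstack([cv2.resize(im["top"][120:220,190:290],(380,380)),cv2.resize(im["side"][90:210,215:335],(380,380))])[:,:,::-1])
E
```

```text
time: 4.8
ee_pos: [0.5934, 0.0721, 0.1397]
orientation: [0.778, 0.628, -0.0, -0.001]
ft_force: [0.3, 1.0, -3.1]
width: 0.0598
[0.59316027 0.07335328 0.13986127] 0.05986944734552474
```

View pics/b1c.png

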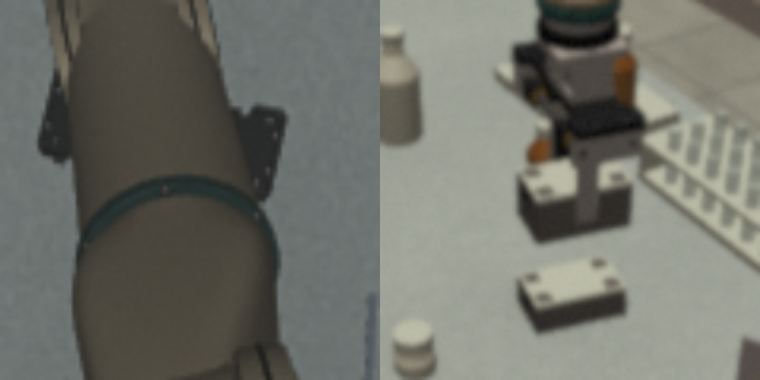

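```bash
python3 -m pendant '[[[0.02,-0.05,-0.5,0,1],[0,0,-0.5,0,1],[0,0,-0.4,0,1],[0,0,0,0,1],[0,0,0,0,1],[0,0,0,0,1]]]'
python3 - <<'E'
from h import *
for _ in range(3):
    im=r.camera("side");o=r.get_obs();print(o["ee_pos"],o["orientation"],o["ft_force"])
cv2.imwrite("pics/side_b2.png",im[:,:,::-1])
e=o["ee_pos"];th=np.pi-0; h=2*np.arctan2(o["orientation"][1],o["orientation"][0])-np.pi/2
b=e[:2]+.0011*np.array([np.cos(h),np.sin(h)]);p=[b[0],b[1],h,e[2]-.024+.06];print(p)
c=proj("side",lidpts(p)); print(c)
big=cv2.resize(im[125:205,230:325],None,fx=8,fy=8,interpolation=cv2.INTER_CUBIC)
for q,col in ((p,(255,0,0)),([.5952,.0703,-.2165,.045],(0,255,0))):
  for s in [LC]+[sq(x,.008) for x in RX]:
    u=((proj("side",lidpts(q,s))-[230,125]+.5)*8-.5).astype(int); cv2.polylines(big,[u],True,col,1)
cv2.imwrite("pics/b2c.png",big[:600,:,::-1])
E
```

```text
time: 5.5
ee_pos: [0.5957, 0.0699, 0.085]
orientation: [0.778, 0.628, 0.001, 0.0]
ft_force: [-0.4, 0.1, -3.4]
width: 0.0597
[0.59572951 0.06968542 0.08503013] [7.78215480e-01 6.27996542e-01 9.11571375e-04 4.24160200e-04] [ 0.60458585 -0.7162556  -3.76868013]
[0.59568364 0.06946271 0.08498437] [7.78316723e-01 6.27871156e-01 8.38156593e-04 4.33946631e-04] [ 0.60969326  0.21037175 -5.83601895]
[0.59560149 0.06928473 0.0848572 ] [7.78374337e-01 6.27799888e-01 7.29315832e-04 3.99970329e-04] [ 0.13288017 -0.33456605 -3.8289017 ]
[np.float64(0.5966765473121024), np.float64(0.0690518269725774), np.float64(-0.21334890244950944), np.float64(0.12085719897133418)]
[[285.01620431 153.56748242]
 [263.25891614 158.04781215]
 [267.18414007 164.15586573]
 [289.35460109 159.4765065 ]]
```

View pics/b2c.png

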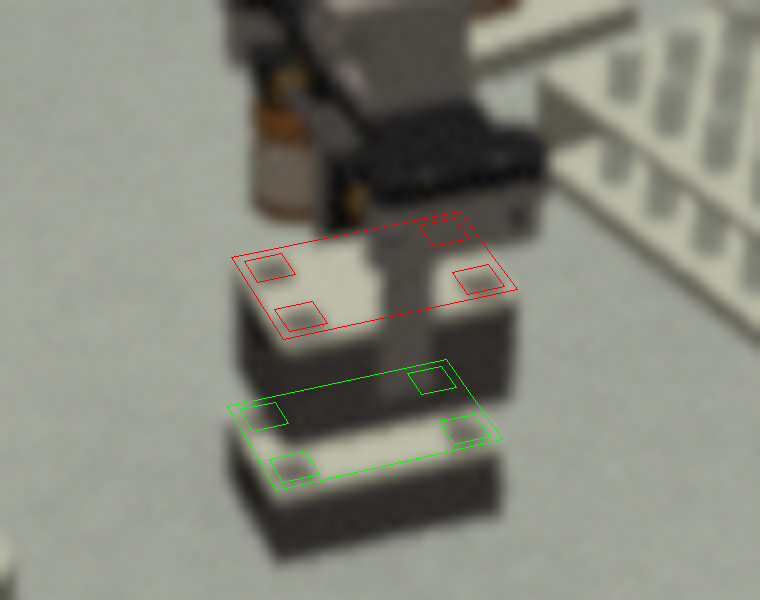

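```bash
python3 -m pendant '[[[-0.03,0.03,-0.1,0,1],[0,0,-0.1,0,1],[0,0,-0.1,0,1],[0,0,0,0,1],[0,0,0,0,1],[0,0,0,0,1]]]'
python3 - <<'E'
from h import *
for _ in range(3):
    im=r.camera("side");o=r.get_obs();print(o["ee_pos"],o["ft_force"])
E
```

```text
time: 6.25
ee_pos: [0.5939, 0.0702, 0.0719]
orientation: [0.778, 0.628, 0.0, 0.0]
ft_force: [-0.1, -0.6, -3.9]
width: 0.0597
[0.59391179 0.07022111 0.07195805] [-0.63457534 -0.36242821 -3.9770772 ]
[0.59393836 0.07020014 0.07203718] [-0.89605455  0.62648525 -4.491255  ]
[0.59392216 0.07022433 0.07202961] [ 0.68740259  0.27605213 -2.89379018]
```

Good, on target. Lower slowly.

```bash
python3 -m pendant '[[[0,0,-0.05,0,1],[0,0,-0.05,0,1],[0,0,-0.05,0,1],[0,0,-0.04,0,1],[0,0,0,0,1],[0,0,0,0,1]]]'
```

```text
time: 7.0
ee_pos: [0.5938, 0.0702, 0.0642]
orientation: [0.778, 0.628, -0.0, -0.0]
ft_force: [0.6, 0.6, -3.9]
width: 0.0595
```

```bash
python3 -m pendant '[[[0,0,-0.03,0,1],[0,0,0,0,1],[0,0,0,0,1]]]'
```

```text
time: 7.3
ee_pos: [0.5939, 0.0702, 0.0639]
orientation: [0.778, 0.628, 0.0, 0.0]
ft_force: [-2.2, -0.2, 6.6]
width: 0.0602
```

```bash
python3 -m pendant '[[[0,0,0.01,0,-1],[0,0,0,0,-1],[0,0,0,0,-1],[0,0,0,0,-1],[0,0,0.3,0,-1],[0,0,0.8,0,-1],[0,0,0.9,0,-1],[0,0,0.8,0,-1],[0,-0.5,0,0,-1],[0,-1,0,0,-1],[-0.5,-1,0,0,-1],[-0.5,-1,0,0,-1],[-0.5,-1,0,0,-1],[0,0,0,0,-1]]]'
python3 - <<'E'
from h import *
im=snap("b3");o=r.get_obs();print(o["ee_pos"])
for cams in (("side","top"),("side",)):
    print(fit(im,[.5952,.0703,-.2165,.105],cams=cams,zfix=None if len(cams)>1 else .1))
print(fit(im,[.5952,.0703,-.2165,.100],zfix=.1))
cv2.imwrite("pics/b3c.png",np.hstack([cv2.resize(im["top"][120:220,190:290],(380,380)),cv2.resize(im["side"][110:210,225:325],(380,380))])[:,:,::-1])
E
```

```text
time: 8.7
ee_pos: [0.5304, -0.1175, 0.1763]
orientation: [0.782, 0.624, -0.002, 0.001]
ft_force: [-0.0, -0.3, 0.4]
width: 0.0937
[ 0.53379722 -0.11086212  0.17643035]
(array([ 0.59528186,  0.07000089, -0.2004358 ,  0.09688845]), np.float64(0.3081503933449243))
(array([ 0.59356374,  0.06846509, -0.17658479,  0.1       ]), np.float64(0.219141824638674))
(array([ 0.59481969,  0.06927645, -0.20982646,  0.1       ]), np.float64(0.3208845299573474))
```

View pics/b3c.png

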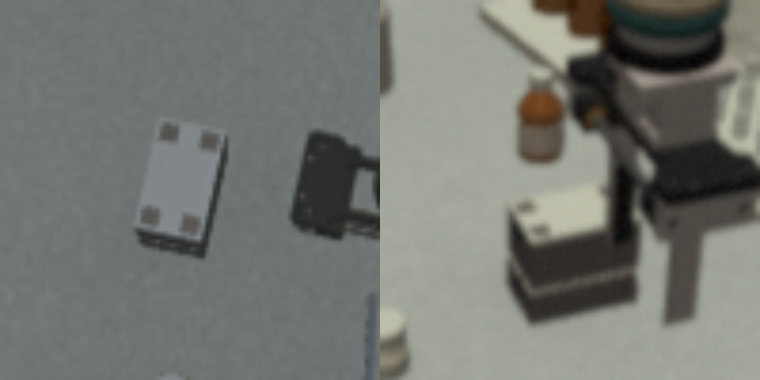

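```bash
python3 -m pendant '[[[-0.4,-0.78,0,0.6,-1],[-0.4,-0.78,0,0.6,-1],[-0.4,-0.78,0,0.6,-1],[-0.4,-0.78,-0.3,0.6,-1],[-0.4,-0.78,-0.5,0.6,-1],[-0.4,-0.78,-0.6,0.6,-1],[-0.4,-0.8,-0.6,0.4,-1],[0,0,0,0,-1],[0,0,0,0,-1],[0,0,0,0,-1]]]'
python3 - <<'E'
from h import *
im=snap("c1");o=r.get_obs();q=o["orientation"];print(o["ee_pos"],np.degrees(2*np.arctan2(q[1],q[0])))
for cams in (("side","top"),("side",),("top",)):
    print(fit(im,[.5952,.0703,-.2165,.1],cams=cams,zfix=.1))
    print(fit(im,[.4208,-.333,.065,.042],cams=cams,zfix=.042))
cv2.imwrite("pics/c1c.png",np.hstack([cv2.resize(im["top"][170:270,310:410],(380,380)),cv2.resize(im["side"][230:350,250:370],(380,380))])[:,:,::-1])
E
```

```text
time: 9.8
ee_pos: [0.4241, -0.3272, 0.0962]
orientation: [0.682, 0.731, 0.001, 0.001]
ft_force: [-0.7, -0.5, 0.4]
width: 0.0941
[ 0.42386269 -0.32747482  0.09642995] 93.95378514823697
(array([ 0.59508551,  0.06933711, -0.21471582,  0.1       ]), np.float64(0.21513927960317672))
(array([ 0.41971837, -0.33349258,  0.0719782 ,  0.042     ]), np.float64(4.4732289836496))
(array([ 0.59569279,  0.0688302 , -0.19797372,  0.1       ]), np.float64(0.11231116420115862))
(array([ 0.42049092, -0.332072  ,  0.06968289,  0.042     ]), np.float64(0.08535070802784746))
(array([ 0.59480024,  0.06946327, -0.21726352,  0.1       ]), np.float64(0.0984106883460078))
(array([ 0.41921382, -0.33254606,  0.08677821,  0.042     ]), np.float64(4.438248616669633))
```

View pics/c1c.png

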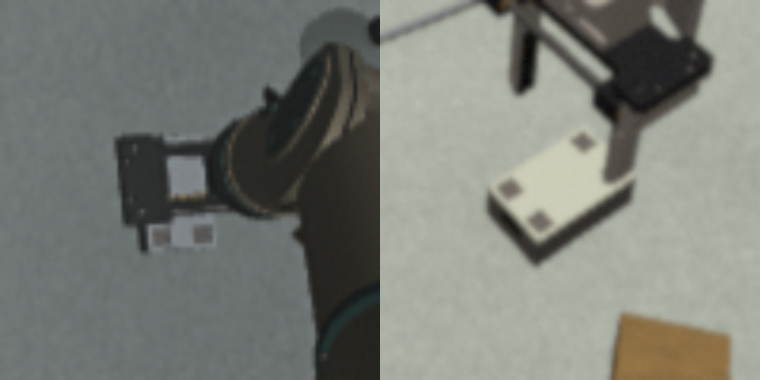

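View pics/top_c1.png

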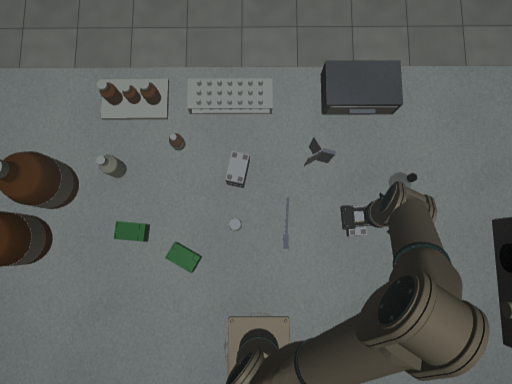

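View pics/side_c1.png

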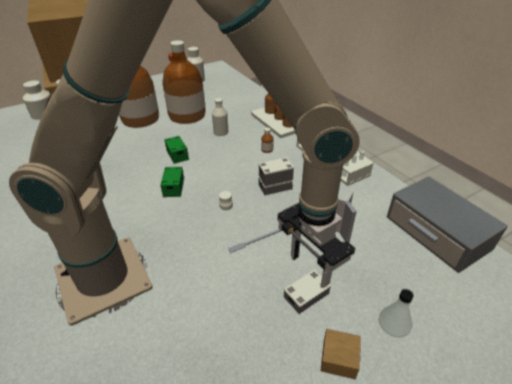

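```bash
python3 -m pendant '[[[-0.08,-0.14,0,0,-1],[0,0,0,0,-1],[0,0,-0.5,0,-1],[0,0,-0.6,0,-1],[0,0,-0.6,0,-1],[0,0,-0.35,0,-1],[0,0,0,0,-1],[0,0,0,0,-1],[0,0,0,0,1],[0,0,0,0,1],[0,0,0,0,1],[0,0,0,0,1],[0,0,0,0,1],[0,0,0,0,1]]]'
python3 - <<'E'
from h import *
for _ in range(2):
    im=r.camera("side");o=r.get_obs();q=o["orientation"];print(o["ee_pos"],np.degrees(2*np.arctan2(q[1],q[0])),o["width"])
cv2.imwrite("pics/c2c.png",cv2.resize(im[230:350,250:370],(600,600))[:,:,::-1])
E
```

```text
time: 11.3
ee_pos: [0.4186, -0.3343, 0.0137]
orientation: [0.684, 0.73, 0.0, -0.0]
ft_force: [0.1, 1.5, 4.4]
width: 0.0596
[ 0.41865934 -0.33433894  0.01373197] 93.76563011361681 0.059425201107253
[ 0.41860977 -0.33435863  0.01372903] 93.7640667564113 0.059693112806891734
```

View pics/c2c.png

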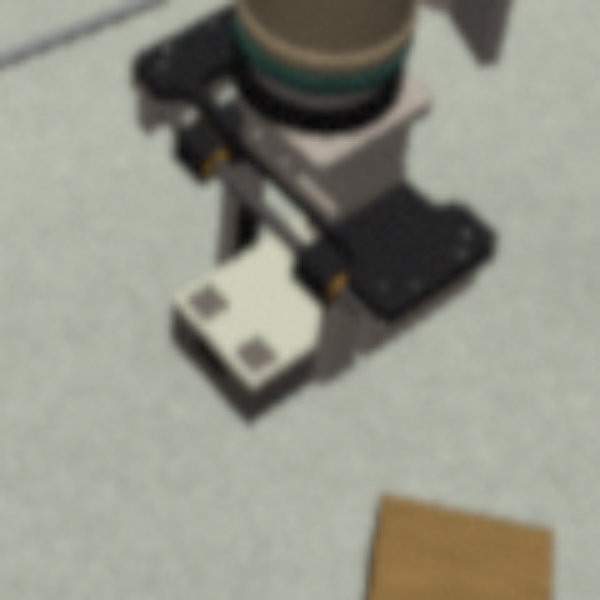

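```bash
python3 -m pendant '[[[0,0,0.3,0,1],[0,0,0.8,0,1],[0,0,0.9,0,1],[0,0,0.9,0,1],[0,0,0.9,0,1],[0,0,0.5,0,1],[0.2,0.46,0,0,1],[0.4,0.92,0,-0.4,1],[0.4,0.92,0,-0.4,1],[0.4,0.92,0,-0.4,1],[0.4,0.92,0,-0.4,1],[0.4,0.92,0,-0.4,1],[0.4,0.92,0,-0.4,1],[0.4,0.92,0,-0.4,1],[0.4,0.92,0,-0.4,1],[0.4,0.92,0,-0.4,1],[0.4,0.92,0,-0.4,1],[0.16,0.45,0,0,1],[0,0,0,0,1],[0,0,0,0,1]]]'
python3 - <<'E'
from h import *
for _ in range(3):
    im=r.camera("side");o=r.get_obs();q=o["orientation"];print(o["ee_pos"],np.degrees(2*np.arctan2(q[1],q[0])),o["width"],o["ft_force"])
E
```

```text
time: 13.4
ee_pos: [0.5922, 0.068, 0.1854]
orientation: [0.779, 0.628, -0.001, 0.0]
ft_force: [-0.5, 0.2, -1.9]
width: 0.0599
[0.59221714 0.06703029 0.18541579] 77.64353541909512 0.05972997384534355 [ 0.10233869 -0.67147682 -0.86636442]
[0.59229668 0.06680352 0.18548354] 77.59781892282999 0.0603067966310893 [ 0.54230063 -0.73189921 -1.79692209]
[0.59241931 0.06697834 0.18555407] 77.58661393769981 0.05985026565276712 [ 0.05157492 -0.24286354 -0.99996962]
```

```bash
python3 -m pendant '[[[0.01,0.07,-0.4,0,1],[0,0,-0.5,0,1],[0,0,-0.4,0,1],[0,0,-0.2,0,1],[0,0,0,0,1],[0,0,0,0,1],[0,0,0,0,1]]]'
python3 - <<'E'
from h import *
for _ in range(3):
    im=r.camera("side");o=r.get_obs();q=o["orientation"];print(o["ee_pos"],np.degrees(2*np.arctan2(q[1],q[0])),o["ft_force"])
e=o["ee_pos"];h=2*np.arctan2(q[1],q[0])-np.pi/2
b=e[:2]+.0021*np.array([np.cos(h),np.sin(h)]);p=[b[0],b[1],h,e[2]-.0137+.042];print(p)
big=cv2.resize(im[115:195,230:325],None,fx=8,fy=8,interpolation=cv2.INTER_CUBIC)
for q,col in ((p,(255,0,0)),([.5950,.0695,-.2155,.1],(0,255,0))):
  for s in [LC]+[sq(x,.008) for x in RX]:
    u=((proj("side",lidpts(q,s))-[230,115]+.5)*8-.5).astype(int); cv2.polylines(big,[u],True,col,1)
cv2.imwrite("pics/c3c.png",big[:600,:,::-1])
E
```

```text
time: 14.25
ee_pos: [0.5941, 0.0724, 0.1265]
orientation: [0.779, 0.628, 0.001, 0.0]
ft_force: [-0.2, 0.5, -1.5]
width: 0.0599
[0.59406488 0.0725633  0.12645542] 77.75304780056341 [ 0.54660719 -0.24074085 -2.55409408]
[0.59395328 0.07260488 0.12634048] 77.75865267576825 [ 0.07549658  0.33587258 -1.71601556]
[0.59382255 0.07268429 0.12622023] 77.76512272476918 [-0.55007224  0.32298131 -0.84080524]
[np.float64(0.5958748530598994), np.float64(0.07223926128419794), np.float64(-0.21353889203021015), np.float64(0.1545202327127812)]
```

View pics/c3c.png

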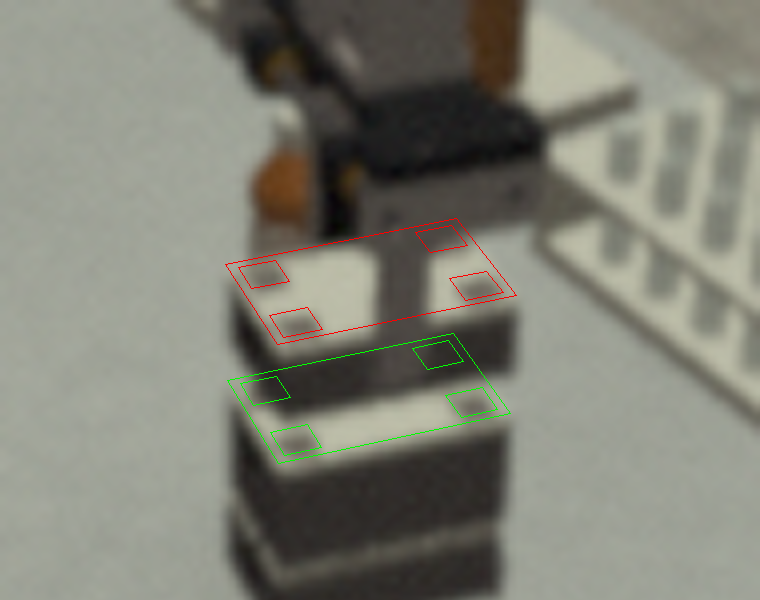

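```bash
python3 -m pendant '[[[-0.01,-0.05,-0.1,0,1],[0,0,-0.1,0,1],[0,0,-0.08,0,1],[0,0,0,0,1],[0,0,0,0,1],[0,0,0,0,1],[0,0,0,0,1]]]'
python3 - <<'E'
from h import *
for _ in range(3):
    im=r.camera("side");o=r.get_obs();q=o["orientation"];print(o["ee_pos"],np.degrees(2*np.arctan2(q[1],q[0])),o["ft_force"])
E
```

```text
time: 15.1
ee_pos: [0.5931, 0.0707, 0.1144]
orientation: [0.778, 0.628, 0.0, 0.0]
ft_force: [0.3, -0.4, -1.4]
width: 0.06
[0.59309392 0.07066459 0.11443224] 77.76349106336042 [-0.10705547 -0.1226824  -1.87737496]
[0.593087   0.07065599 0.11441545] 77.76596484073745 [-1.00757961 -0.16071338 -1.73162012]
[0.59304186 0.0706354  0.11440443] 77.76069641373671 [-0.82151974 -0.16042356 -2.25090969]
```

Lower to contact (expected TCP z about 0.1087).

```bash
python3 -m pendant '[[[0,-0.01,-0.05,0,1],[0,0,-0.05,0,1],[0,0,-0.04,0,1],[0,0,0,0,1],[0,0,0,0,1]]]'; python3 -m pendant '[[[0,0,-0.03,0,1],[0,0,0,0,1],[0,0,0,0,1]]]'
```

```text
time: 15.75
ee_pos: [0.5929, 0.0702, 0.1087]
orientation: [0.778, 0.628, -0.0, -0.0]
ft_force: [0.1, -0.3, -1.0]
width: 0.06
time: 16.05
ee_pos: [0.593, 0.0702, 0.1084]
orientation: [0.778, 0.628, 0.0, 0.0]
ft_force: [-3.5, -0.2, 5.4]
width: 0.0596
```

```bash
python3 -m pendant '[[[0,0,0.01,0,-1],[0,0,0,0,-1],[0,0,0,0,-1],[0,0,0,0,-1],[0,0,0.3,0,-1],[0,0,0.8,0,-1],[0,0,0.9,0,-1],[0,0,0.9,0,-1],[-0.3,0.5,0.4,0,-1],[-0.5,1,0,0,-1],[-0.5,1,0,0,-1],[-0.5,1,0,0,-1],[-0.5,1,0,0,-1],[-0.5,1,0,0,-1],[-0.5,0.5,0,0,-1],[0,0,0,0,-1]]]'
python3 - <<'E'
from h import *
im=snap("d1");o=r.get_obs();print(o["ee_pos"])
for cams in (("side","top"),("side",),("top",)):
    print(fit(im,[.595,.0695,-.2165,.137],cams=cams,zfix=.137))
c=lambda im,u,v,w,k: cv2.convertScaleAbs(cv2.resize(im[v-w:v+w,u-w:u+w],None,fx=k,fy=k,interpolation=cv2.INTER_CUBIC),alpha=1.4)
cv2.imwrite("pics/d1c.png",np.vstack([np.hstack([c(im["top"],238,166,25,6),c(im["top"],319,150,25,6)]),np.hstack([c(im["side"],275,170,30,5),c(im["side"],341,215,30,5)])])[:,:,::-1])
cv2.imwrite("pics/ang.png",np.hstack([c(im["top"],319,150,20,20)])[:600,:,::-1])
E
```

```text
time: 17.65
ee_pos: [0.4572, 0.315, 0.2408]
orientation: [0.776, 0.631, 0.0, -0.002]
ft_force: [0.4, 0.6, -0.0]
width: 0.094
[0.46097537 0.31040528 0.24061713]
(array([ 0.59555923,  0.06861917, -0.21100131,  0.137     ]), np.float64(0.22882062970206277))
(array([ 0.59520725,  0.06690794, -0.20888926,  0.137     ]), np.float64(0.11580275829214712))
(array([ 0.59506646,  0.06912186, -0.21108047,  0.137     ]), np.float64(0.09977835077253623))
```

View pics/d1c.png

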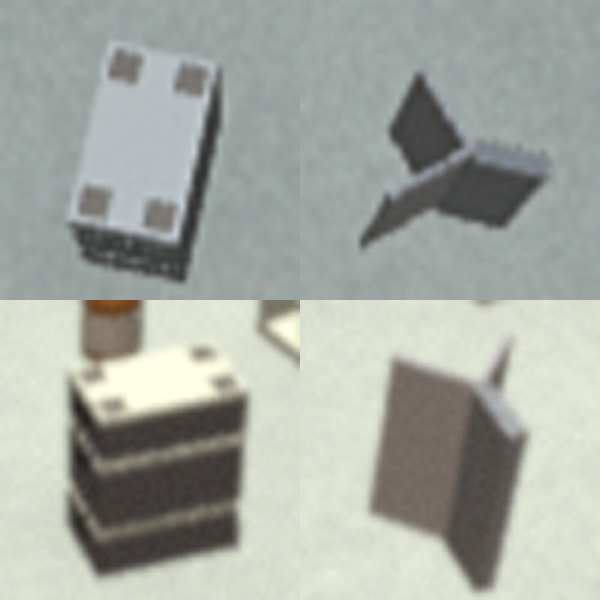

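View pics/ang.png

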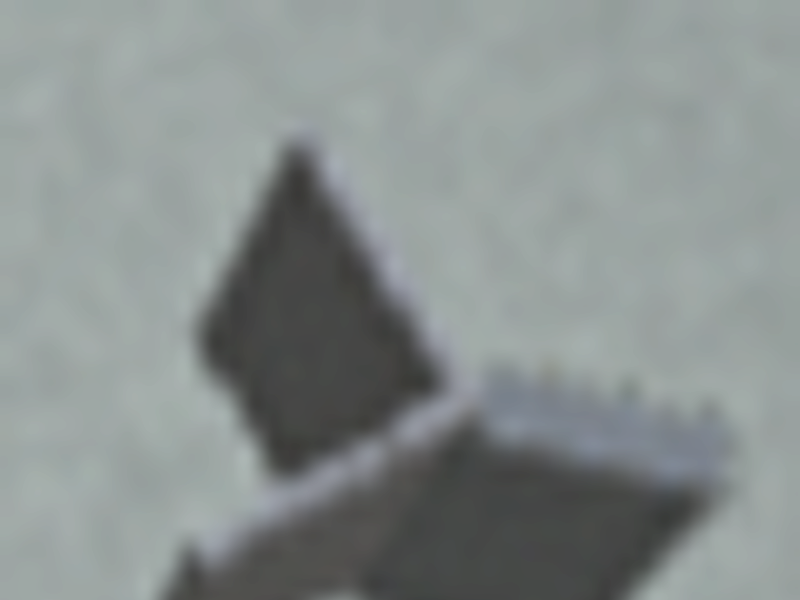

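```bash
cat > ang.py <<'E'
from h import *
from scipy.optimize import minimize
def pieces():
    a=[np.array([[-4,-4],[50,-4],[50,0],[-4,0]]),np.array([[-4,-4],[0,-4],[0,50],[-4,50]])]
    d=np.array([-1,-1])/2**.5;n=np.array([1,-1])/2**.5
    b0=d*4;b1=d*46
    a.append(np.array([b0+6*n,b1+6*n,b1-6*n,b0-6*n]))
    return [x*1e-3 for x in a]
PC=pieces()
def w3(p,pts,z):
    c,s=np.cos(p[2]),np.sin(p[2]);return np.c_[pts@np.array([[c,-s],[s,c]]).T+p[:2],np.full(len(pts),z)]
def sil(n,p,u0,v0,w,z0=0.):
    I=np.zeros((w*SS,w*SS),np.uint8)
    for q in PC:
        P=np.vstack([w3(p,q,z0),w3(p,q,z0+.125)])
        u=np.round(((proj(n,P)-[u0,v0]+.5)*SS-.5)*16).astype(np.int32)
        cv2.fillConvexPoly(I,cv2.convexHull(u),255,shift=4)
    return cv2.GaussianBlur(cv2.resize(I.astype(np.float32)/255,(w,w),interpolation=cv2.INTER_AREA),(0,0),.6)
def fitang(masks,p0,w=70):
    W={}
    for n in masks:
        c=proj(n,[[p0[0],p0[1],.06]])[0].astype(int)-w//2
        W[n]=(c[0],c[1],cv2.GaussianBlur(masks[n][c[1]:c[1]+w,c[0]:c[0]+w].astype(np.float32),(0,0),.6))
    f=lambda p:sum(((sil(n,p,*W[n][:2],w)-W[n][2])**2).sum() for n in W)
    q=np.array(p0,float)
    for k in(1,.4,.3):
        S=np.vstack([q]+[q+k*d for d in np.diag([.006,.006,.08])]);s=minimize(f,q,method="Nelder-Mead",options=dict(initial_simplex=S,xatol=3e-5,fatol=1e-3));q=s.x
    return q,s.fun
def overlay(big,n,p,o,k,zs=(0,.125),col=(255,0,0)):
    for q in PC:
        for z in zs:
            u=((proj(n,w3(p,q,z))-o+.5)*k-.5).astype(int);cv2.polylines(big,[u],True,col,1)
E
python3 - <<'E'
from ang import *
im=snap("d2");masks={}
for n in("top","side"):
    for d in r.regions_of(n,"angle"): print(n,d["conf"],d["point"],d["mask"].sum())
    masks[n]=r.regions_of(n,"angle")[0]["mask"]
c=ray("top",(320,149),.125);print(c)
p0=[c[0],c[1],.52]
best=None
for ms in (masks,{"top":masks["top"]},{"side":masks["side"]}):
    print([(np.round(x,4),round(f,2)) for x,f in [fitang(ms,p0)]])
p,f=fitang(masks,p0);np.save("angp.npy",p)
print(r.get_obs()["time"])
o=[]
for n,u,v,w,k in(("top",319,150,20,19),("side",341,215,30,13)):
    b=cv2.resize(im[n][v-w:v+w,u-w:u+w],(390,390),interpolation=cv2.INTER_CUBIC);overlay(b,n,p,[u-w,v-w],390/(2*w));
    m=cv2.resize(masks[n][v-w:v+w,u-w:u+w].astype(np.uint8)*255,(390,390));cs,_=cv2.findContours(m,0,1);cv2.drawContours(b,cs,-1,(0,255,0),1);o.append(b)
cv2.imwrite("pics/angfit.png",np.hstack(o)[:,:,::-1])
E
```

```text
top 0.66 [317.2, 151.2] 414
side 0.72 [398.6, 316.6] 1076
side 0.67 [341.3, 217.4] 967
[ 0.64599771 -0.20224224  0.125     ]
[(array([ 0.6457, -0.2052,  0.4383]), np.float64(969.24))]
[(array([ 0.6456, -0.2062,  0.5333]), np.float64(6.03))]
[(array([ 0.6344,  0.0966, -0.0963]), np.float64(0.0))]
18.05
```

View pics/angfit.png

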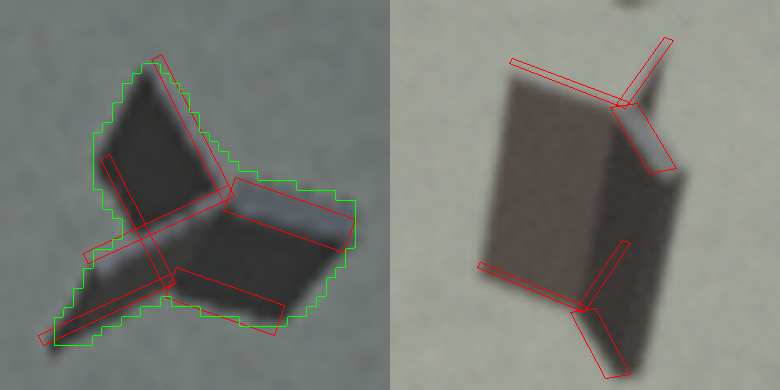

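Run:
```python
from ang import *
im=snap("d2");masks={}
for n,x in(("top",(317,151)),("side",(341,217))):
    ds=r.regions_of(n,"angle")
    d=min(ds,key=lambda d:np.hypot(*(np.array(d["point"])-x)));print(n,d["point"],d["conf"]);masks[n]=d["mask"]
p0=[.6456,-.2062,.53]
for ms in (masks,{"top":masks["top"]},{"side":masks["side"]}):
    print([(np.round(x,4),round(f,2)) for x,f in [fitang(ms,p0)]])
p,f=fitang(masks,p0);np.save("angp.npy",p)
g=p[:2]+[-.017*np.cos(p[2]+np.pi/4),-.017*np.sin(p[2]+np.pi/4)]
print("grasp",g,"jaw heading",np.degrees(p[2])+135-180,r.get_obs()["time"])
o=[]
for n,u,v,w,k in(("top",319,150,20,19),("side",341,215,30,13)):
    b=cv2.resize(im[n][v-w:v+w,u-w:u+w],(390,390),interpolation=cv2.INTER_CUBIC);overlay(b,n,p,[u-w,v-w],390/(2*w));
    m=cv2.resize(masks[n][v-w:v+w,u-w:u+w].astype(np.uint8)*255,(390,390));cs,_=cv2.findContours(m,0,1);cv2.drawContours(b,cs,-1,(0,255,0),1);o.append(b)
cv2.imwrite("pics/angfit2.png",np.hstack(o)[:,:,::-1])
```

```text
top [317.9, 151.3] 0.88
side [341.7, 215.7] 0.97
[(array([ 0.646 , -0.2066,  0.5292]), np.float64(24.58))]
[(array([ 0.6452, -0.206 ,  0.5224]), np.float64(6.7))]
[(array([ 0.646 , -0.2072,  0.5297]), np.float64(14.52))]
grasp [ 0.64165249 -0.22309348] jaw heading -14.678508794952563 18.25
```

View pics/angfit2.png

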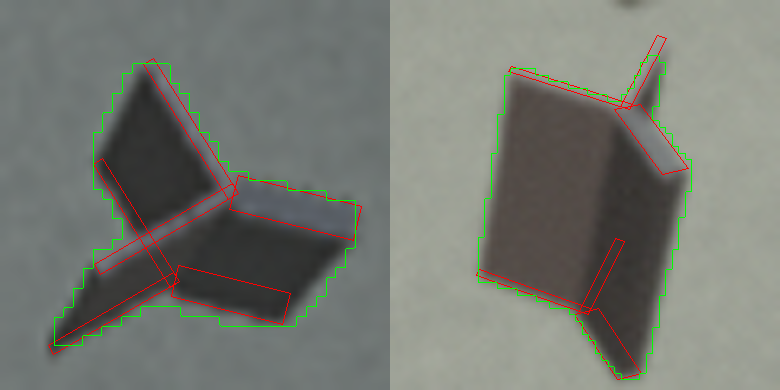

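```bash
python3 -m pendant '[[[0.2,-0.58,0,-1,-1],[0.2,-0.58,0,-1,-1],[0.2,-0.58,0,-1,-1],[0.2,-0.58,0,-1,-1],[0.2,-0.58,0,-1,-1],[0.2,-0.58,0,-1,-1],[0.2,-0.58,0,-1,-1],[0.2,-0.58,0,-1,-1],[0.2,-0.58,0,-1,-1],[0.2,-0.58,0,-1,-1],[0.2,-0.58,0,-1,-1],[0.2,-0.58,0,-1,-1],[0.2,-0.58,0,-1,-1],[0.2,-0.58,0,-1,-1],[0.2,-0.58,0,-1,-1],[0.2,-0.58,0,-1,-1],[0.2,-0.58,0,-1,-1],[0.2,-0.58,0,-1,-1],[0.2,-0.58,0,-1,-1],[0.2,-0.58,0,-1,-1]]]'; python3 -m pendant '[[[0.2,-0.58,0,-1,-1],[0.2,-0.58,0,-1,-1],[0.1,-0.58,0,-1,-1],[0,0,0,0,-1],[0,0,0,0,-1],[0,0,0,0,-1]]]'
python3 - <<'E'
from h import *
o=r.get_obs();q=o["orientation"];print(o["ee_pos"],np.degrees(2*np.arctan2(q[1],q[0])),o["q"])
E
```

```text
time: 20.25
ee_pos: [0.6216, -0.1557, 0.2398]
orientation: [1.0, -0.022, 0.0, -0.0]
ft_force: [-0.2, -0.6, -0.3]
width: 0.094
time: 20.85
ee_pos: [0.6411, -0.2218, 0.2397]
orientation: [0.992, -0.123, -0.0, -0.001]
ft_force: [-0.2, -0.6, 0.2]
width: 0.0941
[ 0.64114328 -0.22180435  0.23966263] -14.135865444879036 [ 0.11387953  0.6622543   0.32752766  1.39075886 -0.22258214  1.12551287
  0.22629971]
```

```bash
python3 -m pendant '[[[0.01,-0.03,-0.5,-0.15,-1],[0,0,-0.9,0,-1],[0,0,-0.8,0,-1],[0,0,-0.4,0,-1],[0,0,0,0,-1],[0,0,0,0,-1]]]'
python3 - <<'E'
from ang import *
im=snap("e1");o=r.get_obs();q=o["orientation"];print(o["ee_pos"],np.degrees(2*np.arctan2(q[1],q[0])))
cv2.imwrite("pics/e1c.png",np.hstack([cv2.resize(im["top"][110:190,280:360],(380,380)),cv2.resize(im["side"][150:270,281:401],(380,380))])[:,:,::-1])
E
```

```text
time: 21.45
ee_pos: [0.6419, -0.2236, 0.1365]
orientation: [0.992, -0.128, 0.0, -0.0]
ft_force: [0.5, -0.2, -0.3]
width: 0.0939
[ 0.6425175  -0.22444339  0.13755464] -14.790094189211484
```

View pics/e1c.png

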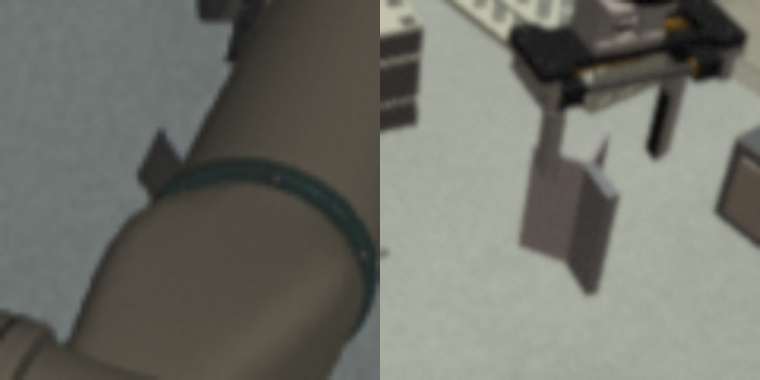

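```bash
python3 -m pendant '[[[0,0.02,-0.4,0,-1],[0,0,-0.4,0,-1],[0,0,-0.4,0,-1],[0,0,0,0,-1],[0,0,0,0,-1],[0,0,0,0,1],[0,0,0,0,1],[0,0,0,0,1],[0,0,0,0,1],[0,0,0,0,1],[0,0,0,0,1],[0,0,0,0,1],[0,0,0,0,1]]]'
python3 - <<'E'
from ang import *
im=snap("e2");o=r.get_obs();q=o["orientation"];print(o["ee_pos"],np.degrees(2*np.arctan2(q[1],q[0])),o["width"],o["ft_force"],o["moment"])
cv2.imwrite("pics/e2c.png",cv2.resize(im["side"][150:270,281:401],(480,480))[:,:,::-1])
E
```

```text
time: 22.85
ee_pos: [0.6414, -0.2238, 0.0879]
orientation: [0.992, -0.129, -0.0, -0.0]
ft_force: [-1.1, 0.2, 0.5]
width: 0.0336
[ 0.64135948 -0.22377998  0.08787733] -14.836851611450308 0.025443598956961886 [ 0.60438027 -0.09857346 -0.36827644] [-0.05792953  0.07810628 -0.01866289]
```

View pics/e2c.png

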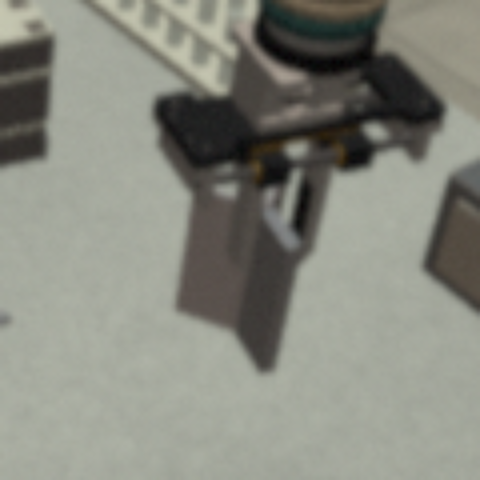

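Still closing; wait a few rows.

```bash
python3 -m pendant '[[[0,0,0,0,1],[0,0,0,0,1],[0,0,0,0,1],[0,0,0,0,1],[0,0,0,0,1]]]'
python3 - <<'E'
from ang import *
masks={}
im=snap("e3");o=r.get_obs();q=o["orientation"];print(o["ee_pos"],np.degrees(2*np.arctan2(q[1],q[0])),o["width"],o["ft_force"],o["moment"])
b=cv2.resize(im["side"][185:245,311:371],(600,600),interpolation=cv2.INTER_CUBIC)
overlay(b,"side",[.6460,-.2066,.5292],[311,185],10)
cv2.imwrite("pics/e3c.png",b[:,:,::-1])
E
```

```text
time: 23.45
ee_pos: [0.6415, -0.2239, 0.0879]
orientation: [0.992, -0.129, 0.0, 0.0]
ft_force: [0.7, -1.0, -0.3]
width: 0.0117
[ 0.64147807 -0.22390237  0.08792995] -14.833791133092781 0.011713537178924188 [ 1.55698291 -0.83456453  0.03306551] [-0.24095086 -0.06586876  0.05841345]
```

View pics/e3c.png

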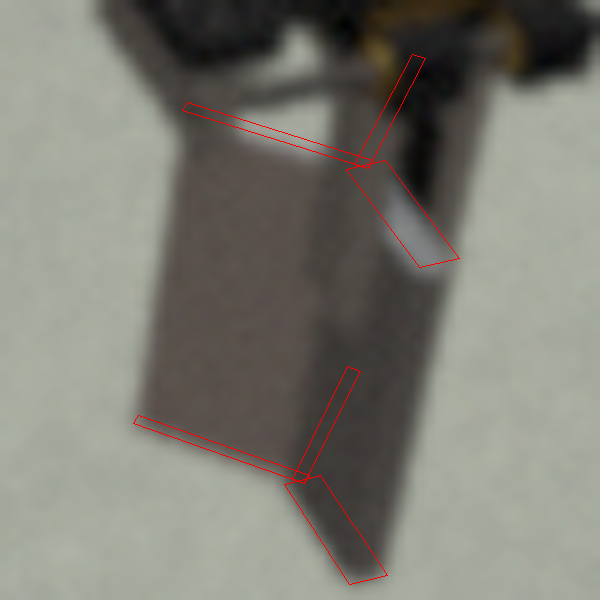

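```bash
python3 -m pendant '[[[0,0,0.2,0,1],[0,0,0.3,0,1],[0,0,0,0,1],[-0.2,0.3,0,-0.6,1],[-0.35,0.55,0,-1,1],[-0.35,0.55,0,-1,1],[-0.35,0.55,0,-1,1],[-0.35,0.55,0,-1,1],[-0.35,0.55,0,-1,1],[-0.35,0.55,0,-1,1],[-0.35,0.55,0,-1,1],[-0.35,0.55,0,-1,1],[-0.35,0.55,0,-1,1],[-0.35,0.55,0,-1,1],[-0.06,0.3,0,0,1],[0,0,0,0,1],[0,0,0,0,1],[0,0,0,0,1],[0,0,0,0,1]]]'
python3 - <<'E'
from ang import *
im=snap("f1");o=r.get_obs();q=o["orientation"];print(o["ee_pos"],np.degrees(2*np.arctan2(q[1],q[0])),o["width"],o["ft_force"],o["moment"])
cv2.imwrite("pics/f1c.png",np.hstack([cv2.resize(im["top"][120:220,200:300],(380,380)),cv2.resize(im["side"][110:250,220:360],(380,380))])[:,:,::-1])
E
```

```text
time: 25.45
ee_pos: [0.4917, 0.0188, 0.108]
orientation: [0.877, -0.48, 0.001, 0.0]
ft_force: [-0.1, -0.0, -5.3]
width: 0.0116
[0.49130989 0.01923597 0.10791066] -57.30942912584418 0.012048628066891925 [-0.58045807 -0.49588126 -4.26162089] [-0.09369429  0.10807982 -0.02548228]
```

View pics/f1c.png

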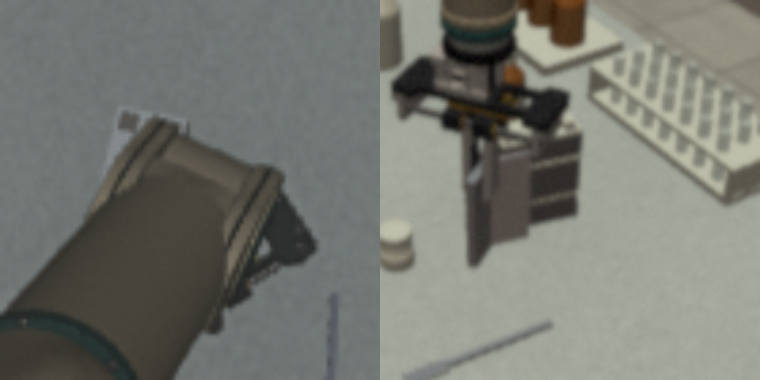

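```bash
python3 -m pendant '[[[0,0,-0.2,0,1],[0,0,-0.2,0,1],[0,0,-0.07,0,1],[0,0,0,0,1],[0,0,0,0,1],[0,0,0,0,1]]]'
python3 - <<'E'
from ang import *
for _ in range(3):
    im=r.camera("side");o=r.get_obs();q=o["orientation"];print(o["ee_pos"],np.degrees(2*np.arctan2(q[1],q[0])),o["ft_force"])
p=[*(o["ee_pos"][:2]+.0178*np.array([np.cos(np.radians(32.65)),np.sin(np.radians(32.65))])),-.2155]
b=cv2.resize(im[130:210,220:320],None,fx=7.5,fy=7.5,interpolation=cv2.INTER_CUBIC)
overlay(b,"side",p,[220,130],7.5)
for s in [LC]:
  for z in(.0,.137):
    u=((proj("side",lidpts([.595,.0697,-.2155,z],s))-[220,130]+.5)*7.5-.5).astype(int); cv2.polylines(b,[u],True,(0,255,0),1)
cv2.imwrite("pics/f2c.png",b[:,:,::-1])
E
```

```text
time: 26.15
ee_pos: [0.491, 0.0202, 0.0892]
orientation: [0.878, -0.479, 0.0, -0.0]
ft_force: [-0.8, 0.0, -4.9]
width: 0.0118
[0.49107575 0.0202131  0.08921957] -57.23551384518712 [ 0.99004489  0.30403693 -4.17654945]
[0.49106266 0.02023537 0.08922855] -57.232875301061306 [-0.18750508  0.6327334  -5.49396998]
[0.49107206 0.02026444 0.08923402] -57.22948422454575 [-0.28454455  0.02177516 -5.49758319]
```

View pics/f2c.png

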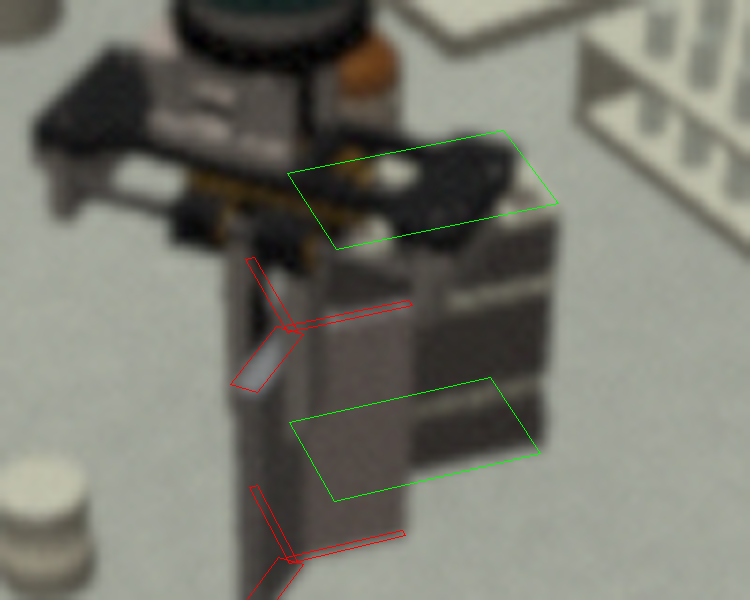

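```bash
python3 -m pendant '[[[0.19,0.12,0,0,1],[0.19,0.12,0,0,1],[0.19,0.12,0,0,1],[0.18,0.12,0,0,1],[0,0,-0.02,0,1],[0,0,0,0,1],[0,0,0,0,1],[0,0,0,0,1]]]'
python3 - <<'E'
from ang import *
for _ in range(3):
    im=r.camera("side");o=r.get_obs();q=o["orientation"];print(o["ee_pos"],np.degrees(2*np.arctan2(q[1],q[0])),o["ft_force"],o["moment"])
E
```

```text
time: 27.1
ee_pos: [0.5206, 0.0391, 0.0883]
orientation: [0.878, -0.479, -0.0, 0.0]
ft_force: [0.1, -0.2, -5.5]
width: 0.0119
[0.5207058  0.03915136 0.08833421] -57.26581262183751 [-0.76498089 -0.42042069 -3.8530745 ] [-0.02004977  0.15319713 -0.04921758]
[0.52078913 0.03919288 0.08834663] -57.26046622465493 [-0.10730197  0.10200551 -5.23192679] [-0.03986703  0.10960224  0.03736902]
[0.52085145 0.0392626  0.08836913] -57.25485625164472 [ 0.23673728 -0.38944076 -4.9157323 ] [-0.02745975  0.15908472 -0.04606846]
```

```bash
python3 -m pendant '[[[0.04,0.025,-0.01,0,1],[0,0,0,0,1],[0.04,0.025,0,0,1],[0,0,0,0,1],[0,0,0,0,1]]]';python3 -m pendant '[[[0.02,0.013,0,0,1],[0,0,0,0,1],[0.02,0.013,0,0,1],[0,0,0,0,1],[0,0,0,0,1]]]'
```

```text
time: 27.75
ee_pos: [0.5238, 0.0413, 0.0879]
orientation: [0.878, -0.479, -0.0, 0.0]
ft_force: [-1.0, -0.2, -3.8]
width: 0.0119
time: 28.25
ee_pos: [0.5239, 0.0415, 0.0878]
orientation: [0.878, -0.479, -0.001, 0.001]
ft_force: [-5.6, -3.0, 0.3]
width: 0.0116
```

```bash
python3 -m pendant '[[[0.02,0.013,0,0,1],[0,0,0,0,1],[0.02,0.013,0,0,1],[0,0,0,0,1],[0,0,0,0,1],[0,0,0,0,1]]]'
python3 - <<'E'
from ang import *
im=snap("g1")
for _ in range(3):
    im=r.camera("side");o=r.get_obs();q=o["orientation"];print(o["ee_pos"],np.degrees(2*np.arctan2(q[1],q[0])),o["ft_force"],o["moment"])
p=[*(o["ee_pos"][:2]+.0178*np.array([np.cos(np.radians(32.65)),np.sin(np.radians(32.65))])),-.2155]
print("angle",p)
b=cv2.resize(im[130:210,220:320],None,fx=7.5,fy=7.5,interpolation=cv2.INTER_CUBIC)
cv2.imwrite("pics/g1c.png",b[:,:,::-1])
E
```

```text
time: 28.85
ee_pos: [0.524, 0.0415, 0.0879]
orientation: [0.878, -0.48, -0.002, 0.002]
ft_force: [-9.4, -4.3, 5.4]
width: 0.0119
[0.52401747 0.04153974 0.08789459] -57.30369836515034 [-9.3906235  -4.39794532  4.02021428] [-1.33882854  2.19280861  0.05479475]
[0.52401358 0.04149447 0.08789244] -57.30914044210082 [-9.20684623 -4.82817214  5.32880926] [-1.39490205  2.19123271  0.03585833]
[0.52399949 0.04153017 0.08788752] -57.30602709552829 [-8.73046517 -4.51926462  5.05192108] [-1.3392907   2.14007252  0.05787017]
angle [np.float64(0.5389867676610305), np.float64(0.05113337319724864), -0.2155]
```

View pics/g1c.png

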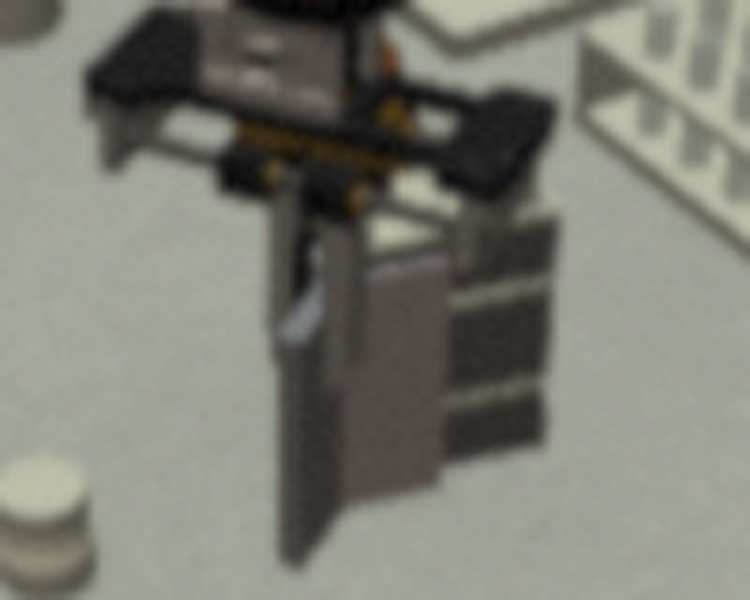

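```bash
python3 -m pendant '[[[0.02,0.015,0,0,1],[0,0,0,0,1],[0.02,0.017,0,0,1],[0,0,0,0,1],[0,0.01,0,0,1],[0,0,0,0,1],[0,0,0,0,1]]]'
python3 - <<'E'
from ang import *
o=r.get_obs();q=o["orientation"];F=o["ft_force"];print(o["ee_pos"],q,np.degrees(2*np.arctan2(q[1],q[0])),F, F[0]*.977-F[1]*.214,F[0]*.214+F[1]*.977)
E
```

```text
time: 29.8
ee_pos: [0.5242, 0.0417, 0.088]
orientation: [0.877, -0.48, -0.003, 0.003]
ft_force: [-13.2, -8.8, 8.9]
width: 0.0115
[0.52415982 0.04172336 0.08799592] [ 0.877337   -0.47985601 -0.00289989  0.00309627] -57.35256079773921 [-13.22069223  -8.82212462   8.8577814 ] -11.028681637021911 -11.448443886757786
```

```bash
python3 -m pendant '[[[0.025,0.017,0,0,1],[0,0,0,0,1],[0.025,0.017,0,0,1],[0,0,0,0,1],[0,0,0,0,1],[0,0,0,0,1]]]'
python3 - <<'E'
from ang import *
im=snap("g2")
o=r.get_obs();q=o["orientation"];F=o["ft_force"];print(o["ee_pos"],q,np.degrees(2*np.arctan2(q[1],q[0])),F, F[0]*.977-F[1]*.214,F[0]*.214+F[1]*.977)
E
```

```text
time: 30.4
ee_pos: [0.5244, 0.0419, 0.0881]
orientation: [0.877, -0.48, -0.004, 0.004]
ft_force: [-16.2, -9.5, 13.3]
width: 0.0118
[0.52435335 0.04184482 0.08808944] [ 0.87718861 -0.48011038 -0.00404462  0.00421995] -57.3862940234112 [-17.02112733 -10.46635076  13.43535986] -14.389842333623744 -13.868145943958375
```

```bash
python3 -m pendant '[[[-0.05,-0.033,0,0,1],[-0.035,-0.027,0,0,1],[0,0,0,0,1],[0,0,0,0,1],[0,0,0,0,1]]]'
python3 - <<'E'
from ang import *
im=snap("g3")
o=r.get_obs();q=o["orientation"];F=o["ft_force"];print(o["ee_pos"],q,np.degrees(2*np.arctan2(q[1],q[0])),F, F[0]*.977-F[1]*.214,F[0]*.214+F[1]*.977)
E
```

```text
time: 31.0
ee_pos: [0.5242, 0.0418, 0.088]
orientation: [0.878, -0.48, -0.002, 0.002]
ft_force: [-8.9, -5.7, 6.6]
width: 0.0121
[0.52415836 0.04175867 0.08798412] [ 0.87750994 -0.47954892 -0.0021168   0.00215834] -57.312176506942826 [-10.44235285  -6.1325457    5.61495422] -8.889813956254454 -8.226160655211226
```

```bash
python3 -m pendant '[[[-0.03,-0.02,0,0,1],[-0.025,-0.015,0,0,1],[0,0,0,0,1],[0,0,0,0,1],[0,0,0,0,1]]]'
python3 - <<'E'
from ang import *
o=r.get_obs();q=o["orientation"];F=o["ft_force"];print(o["ee_pos"],q,np.degrees(2*np.arctan2(q[1],q[0])),F, F[0]*.977-F[1]*.214,F[0]*.214+F[1]*.977)
E
```

```text
time: 31.6
ee_pos: [0.5239, 0.0417, 0.0878]
orientation: [0.878, -0.479, -0.001, 0.001]
ft_force: [-5.7, -3.6, 0.1]
width: 0.012
[0.52394124 0.04166185 0.08783586] [ 8.77665884e-01 -4.79271255e-01 -8.55572473e-04  9.63486842e-04] -57.27568662903969 [-5.66939185 -3.63986221  0.09892825] -4.760065328461459 -4.76939523835587
```

```bash
python3 -m pendant '[[[0,0,0,0,0.3],[0,0,0,0,-0.2],[0,0,0,0,-1],[0,0,0,0,-1],[0,0,0,0,-1],[0,0,0,0,-1],[0,0,0,0,-1],[0,0,0.3,0,-1],[0,0,0.6,0,-1],[0,0,0.9,0,-1],[0,0,0.9,0,-1],[0,0,0.9,0,-1],[-0.5,0.5,0.5,0,-1],[-0.3,1,0,0,-1],[-0.2,1,0,0,-1],[0,1,0,0,-1],[0,1,0,0,-1],[0,1,0,0,-1],[0,0.6,0,0,-1],[0,0,0,0,-1]]]'
python3 - <<'E'
from ang import *
im=snap("h1");o=r.get_obs();print(o["ee_pos"],o["ft_force"])
for cams in (("side","top"),("side",),("top",)):
    print(fit(im,[.595,.0695,-.2165,.137],cams=cams,zfix=.137))
masks={}
for n,x in(("top",(250,180)),("side",(265,190))):
    ds=r.regions_of(n,"angle")
    print(n,[(d["point"],d["conf"]) for d in ds])
    if ds: masks[n]=min(ds,key=lambda d:np.hypot(*(np.array(d["point"])-x)))["mask"]
p0=[.539,.051,-.2155]
o=[]
for n,u,v,w in(("top",245,175,25),("side",268,180,38)):
    b=cv2.resize(im[n][v-w:v+w,u-w:u+w],(390,390),interpolation=cv2.INTER_CUBIC);b=cv2.convertScaleAbs(b,alpha=1.4);o.append(b)
cv2.imwrite("pics/h1c.png",np.hstack(o)[:,:,::-1])
if len(masks)==2:
  for ms in (masks,{"top":masks["top"]}):
    print(fitang(ms,p0))
E
```

```text
time: 33.6
ee_pos: [0.4844, 0.2912, 0.252]
orientation: [0.879, -0.476, -0.0, -0.001]
ft_force: [-0.3, -1.2, -0.8]
width: 0.0944
[0.48528953 0.28613155 0.25231452] [-0.0798002  -0.73539155  0.17319001]
(array([ 0.59568781,  0.06956485, -0.22353517,  0.137     ]), np.float64(0.167525655172437))
(array([ 0.59486993,  0.06740272, -0.21179282,  0.137     ]), np.float64(0.09747175465979119))
(array([ 0.59548855,  0.07051655, -0.21741977,  0.137     ]), np.float64(0.06037035785265087))
top [([243.7, 184.1], 0.79)]
side [([266.7, 181.0], 0.91)]
(array([ 0.53886847,  0.05061915, -0.18314416]), np.float64(53.453399658203125))
(array([ 0.53828719,  0.05076888, -0.21250124]), np.float64(10.61619758605957))
```

View pics/h1c.png

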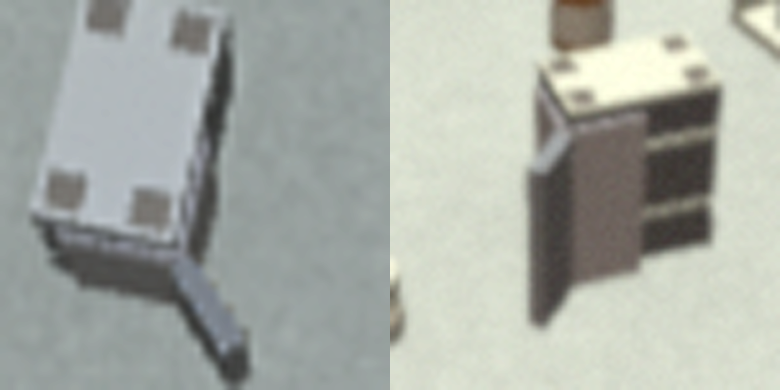

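```bash
python3 - <<'E'
from ang import *
im=snap("h2")
out=[]
for n,u,v,w in(("top",245,182,14),("side",262,170,17)):
    b=cv2.resize(im[n][v-w:v+w,u-w:u+w],(390,390),interpolation=cv2.INTER_CUBIC);b=cv2.convertScaleAbs(b,alpha=1.4);out.append(b)
    b2=b.copy();overlay(b2,n,[.5397,.0511,-.2155],[u-w,v-w],390/(2*w),zs=(.125,))
    uu=((proj(n,lidpts([.595,.0697,-.2155,.137],LC))-[u-w,v-w]+.5)*390/2/w-.5).astype(int);cv2.polylines(b2,[uu],True,(0,255,0),1);out.append(b2)
cv2.imwrite("pics/h2c.png",np.vstack([np.hstack(out[:2]),np.hstack(out[2:])])[:,:,::-1][:, :])
E
python3 -c "
import cv2;a=cv2.imread('pics/h2c.png');cv2.imwrite('pics/h2d.png',cv2.resize(a,(600,600)))"
```

```text
(no output)
```

View pics/h2d.png

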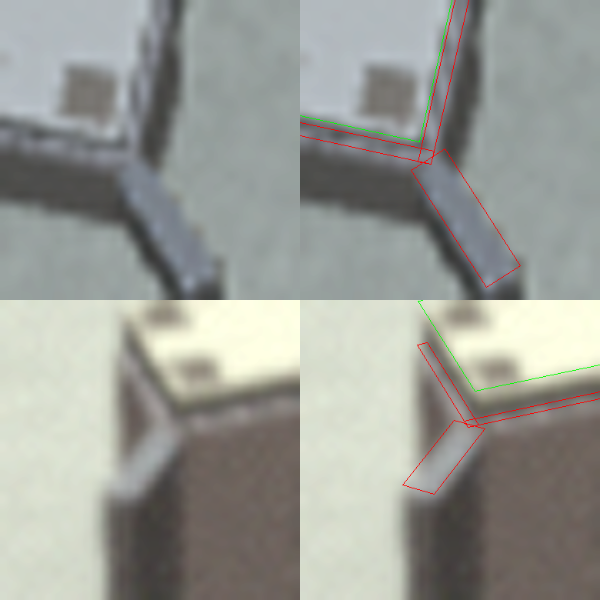

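```bash
python3 -m pendant '[[[0,0,0,0,-1],[0,0,0,0,-1],[0,0,0,0,-1]]]'; python3 -c "
from plant import r
print(r.sign_off(), r.get_obs()['time'])"
```

```text
time: 34.2
ee_pos: [0.4855, 0.2864, 0.252]
orientation: [0.878, -0.479, -0.0, -0.0]
ft_force: [0.5, -0.9, 0.8]
width: 0.0939
the job is handed in; nothing more can be done
the job is handed in; nothing more can be done
```

I stacked the deep box and then the shallow box on the docked box. I then stood the angle against the open corner, pressed it home with about 14 N on each face, released it and handed the job in at about 34 s.

**Seating:** both boxes bottomed at their expected seated heights, within about 0.3 mm, when set down. The last pictures show the lid about 1 mm from the bottom box's centre and within 0.01 rad of it in turn.

**Angle:** from the arm's readings the angle is flush to about 1 mm and within 0.01 rad, and no gap shows in the enlarged crops.

**Checks that disagreed:**
- The side and top cameras differed by about 3 mm in y on the top lid.
- The two-camera outline fit of the angle gave a turn of −0.183 rad, against −0.2155 rad estimated for the dock. That fit was poor because the stack hides part of the angle. The top camera alone gave −0.213 rad.
- In one look the side network took the flask for the angle, so I discarded that result.

I did not measure the bystanders again at the end. The arm kept clear of them, and no unexpected forces showed.

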